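# Turn the swivel hook to the front and hang up the suction lifter

## Robot

A 6-joint arm with a two-finger parallel gripper is mounted at the origin on the work surface. World frame = base frame: x ahead of the robot, y to its left, z up, the work surface at z = 0. Lengths are in m, angles in rad, forces in N, time in s.
With the tool pointing down it reaches from about 0.275 to 0.725 m from the base axis. Payload 5.6 kg.
Tool frame: the origin (TCP) lies at the very end of the fingers, on their centre line; the grasp point (between the pads) lies 19 mm behind it; z points along the fingers, y is the line along which they close (so a half turn about z gives the same grasp; the last joint's range is limited). The gripper opens to 85 mm and grips with 20 to 120 N. Pads are 22 mm wide; open, the fingers measure 114 mm over their backs; the gripper's body (76 mm by 85 mm) begins 54 mm behind the grasp point. The pads swing forward as they close: fully open they stand 13 mm farther back than shut.
Start: joints at [-0.873, 0.255, 0.108, 0, -1.424, -0.285], TCP at [0.221, -0.504, 0.231] pointing down, gripper open.
Joint ranges: [-2.95, 2.95], [-1.21, 1.97], [-1.09, 1.5], [-2.87, 1.71], [-2.94, -0.07], [-3.05, 3.05]. Speed limits (rad/s): [2.57, 2.57, 3.14, 3.14, 3.14, 3.14].

## Interface

Orientations are given as a unit quaternion [x, y, z, w].
In Python, from plant import ctrl gives the robot as it stands.
- The arm moves only by the shell command python3 -m inch 'ROWS'. ROWS is JSON, a list of rows, each an object with "offset": the shift along the world's x, y, z in mm, a list of three; "turn": the turn, a rotation vector about the world's x, y, z in rad, a list of three; "hand": the finger opening in mm, from 0 to 85.4. A call has 1 to 8 rows; each row is the pose to reach, as a shift and turn from the pose commanded when the call began; what a row does not reach only later rows make up. A row lasts 1/12 s, in which the tool goes at most 41.7 mm and 7.16 degrees, less where a joint would pass 70% of its speed; a pose out of reach is approached as far as the arm can. A call with a gripper value outside its range is refused whole. The fingers move at their own pace and stop on an object; the grip force is fixed at half the most. Time passes only in rows, so rows that repeat a pose let the fingers close. It gives the time, the measured TCP pose, the force, the opening and the grip force at its end, in the units of the state.
- ctrl.sense(): the state, without advancing time (a new reading comes with each control period).
- ctrl.capture(name): name is "side" or "top" or "wrist"; returns a dict with "image" (384x512x3 uint8, blue, green, red), "fovy" (degrees; the focal length in pixels is half the picture's height over the tangent of half this angle, whatever the lens; pixels are square), "cx", "cy" (the principal point, pixels), "eye" and "rotation" of the camera in the world. Camera axes: x right, y down, z forward; pixel columns grow to the right and rows downward; lengths in m; the calibration is good to about 2 mm. A picture is of the moment at which its call begins. There is no depth.
- ctrl.finish_job(): hands the job in; it is judged then, once.
The state is a dict: "time": time; "joint_pos": joint angles; "dq": joint speeds; "effort": joint torques, N m; "position": TCP position; "orientation": TCP orientation; "ft_force": force on the tool from outside, world axes, zero at the start; "moment": the same for the moment, N m; "opening": finger opening in m; "gripper_force": force on a finger pad.
Only numpy, scipy, OpenCV 4.12 (cv2) and the standard library are available. Lean on these libraries where they do the work, as an engineer would, in place of code of your own. Each camera call takes 0.05 s, during which the arm holds its last target. There are 200 camera calls.

## Task

The red swivel hook on the hanger post is turned away: turn it round until it points straight out to the front, over the yellow stripe on the post's foot. Then take the orange suction lifter off the bench and hang it gently by the middle of its handle on that hook, so that it hangs there fairly level with the hook still facing the front. Leave everything else on the bench where it is.

Things in the scene. Friction and masses are not known exactly. Their poses are not given: they have to be found in the camera images.
- hanger: hanger post fixed to the bench: dark foot plate 130 x 130 x 12 with a yellow stripe along its front edge, 40 x 40 aluminium post on it, swivel bearing on top (to 185 high). Origin: centre of the foot's underside, on the vertical swivel axis; its -x is the front, over the stripe: roughly towards the robot, within 0.3 rad. Only the hook on it turns.
- hook: red J hook of 10 round bar in a dark swivel collar 38 across (top 221 high). Origin: on the swivel axis, 200 above the bench; +x runs along the hook to its tip. Turns about the vertical axis through the front from either side, no spring or detent; friction (about 1.5 N at 80 from the axis) keeps it where it is left. Starts at least 1 rad off the front, to either side or back. Nothing above it.
- hook_seat (a point): top of the hook's flat bar where a handle rests, 78 out from the swivel axis, 199 above the bench; the flat part runs from 55 to 102 out
- hook_tip (a point): top of the hook's upturned end, 120 out from the swivel axis, 231 above the bench (32 above the seat)
- lifter: orange twin suction lifter, 0.34 kg, standing upright on two black rubber cups. 272 long (its y), 88 wide (x), 92 tall. Origin: underside centre, z up. Cups 88 across, centred 85 either side of the middle; 30 x 30 posts above them carry the handle bar; black levers stick out at the ends, up to 58 high. Open under the bar and between the cups.
- lifter_bar (a point): centre of the lifter's handle bar: straight along the lifter's y, 140 free length between its posts (70 either side), 26 wide (x) by 24 high; its top is 92, its underside 68 above the cups' underside. Pinched from above across the 26, some 35 to one side of the middle, the middle stays free for the hook.
- driver: bystander, to be left in its place: blue and black cordless pistol screwdriver standing on its battery, 190 long, 62 wide, 185 tall; origin under its battery, tip towards its -x
- tape: bystander, to be left in its place: grey ring (roll of tape) lying flat, 100 outside, 25 tall; origin underside centre
- wrench: bystander, to be left in its place: steel open spanner 170 long lying flat along its x
- bit_block: bystander, to be left in its place: black block 85 x 50 x 20 with driver bits standing in it, 36 tall in all; origin underside centre
- spray: bystander, to be left in its place: grey round bottle 56 across, 150 tall, red cap; origin underside centre
- bin0: bystander, to be left in its place: green open screw bin 170 x 115 x 75; origin underside centre
- bin1: bystander, to be left in its place: red open screw bin 170 x 115 x 75; origin underside centre

How it is judged:
On the way:
1. the hook points to the front with nothing hung on it (x of hook_tip in the frame of hanger below -0.08 m and y of hook_tip in the frame of hanger between -0.037 and 0.037 m and contact force between hook and lifter below 0.2 N), for 0.2 s.
At the end, for the whole second after the job is handed in: The hook's tip is within 37 mm (about 18 degrees) of straight out to the front; the lifter hangs on the hook by its handle bar, the bar's centre within 40 mm horizontally of the hook's seat and 195 to 235 mm above the bench, tilted less than 0.6 rad, released and practically at rest (x of hook_tip in the frame of hanger below -0.08 m and y of hook_tip in the frame of hanger between -0.037 and 0.037 m and horizontal distance between lifter_bar and hook_seat below 0.04 m and height (world z) of lifter_bar between 0.195 and 0.235 m and angle between lifter's own z axis and vertical below 0.6 rad and contact force between hook and lifter above 1 N and linear speed of lifter below 0.05 m/s and angular speed of lifter below 0.5 rad/s); the robot touches nothing.
It fails at once if the lifter is dropped or banged on to the hook (over 60 N) (contact force between hook and lifter above 60 N).
It fails at once if the lifter is tipped over (angle between lifter's own z axis and vertical above 1 rad).
It fails at once if a bystander is shifted by more than 30 mm or tipped (distance of any of driver, tape, wrench, bit_block, spray, bin0, bin1 from where it was at the start of the episode above 0.03 m or angle between any of driver, tape, wrench, bit_block, spray, bin0, bin1's own z axis and vertical above 0.5 rad).
It also fails if it takes over 64 s, if anything falls off the work surface, if the arm or the gripper's body presses on something with over 40 N, if the wrist force passes 120 N, or if a joint passes its speed limit or range.

## Working session

There is one attempt and no reset: what is moved stays moved. The work goes in short steps, Python scripts to look and compute and a shell command to move; the robot and the scene stay as the last step left them, time stands still between calls to the robot, and variables do not carry over. Pictures are saved under pics/ and viewed, at most 10 in all, crops included, and the job is handed in when it is done.

```bash
mkdir -p pics; cat > h.py <<'E'
import numpy as np, cv2
from plant import ctrl
def cap(n,f=None):
    c=ctrl.capture(n)
    if f: cv2.imwrite('pics/'+f,c['image'])
    return c
def ray(c,u,v):
    f=c['image'].shape[0]/2/np.tan(np.radians(c['fovy'])/2)
    d=np.array([(u-c['cx'])/f,(v-c['cy'])/f,1.]); return np.array(c['eye']),np.array(c['rotation'])@d
def onz(c,u,v,z):
    e,d=ray(c,u,v); return e+d*(z-e[2])/d[2]
def proj(c,p):
    f=c['image'].shape[0]/2/np.tan(np.radians(c['fovy'])/2)
    q=np.array(c['rotation']).T@(np.array(p)-np.array(c['eye'])); return q[:2]/q[2]*f+[c['cx'],c['cy']]
E
python3 - <<'E'
from h import *
a=cap('top','t0.png');b=cap('side','s0.png')
for c in(a,b): print(c['fovy'],c['cx'],c['cy'],c['eye'],c['rotation'])
print(ctrl.sense())
E
```

```text
44.88282314829965 246.9712194202123 191.91038943483773 [ 0.38520398 -0.01406173  1.94453632] [-0.69965329  0.71272008 -0.02961929  0.04047288]
50.179291213842646 257.9621075310534 193.40627051609195 [-0.03147219 -1.14520009  0.96175525] [ 0.85023795 -0.19893345  0.1163036  -0.47328045]
{'time': 0.1, 'joint_pos': array([-8.73406015e-01,  2.55712476e-01,  1.07145699e-01, -3.79777486e-04,
       -1.42392079e+00, -2.84615043e-01]), 'dq': array([-0.00039227, -0.00270969,  0.00199287, -0.00054617, -0.00038328,
        0.0016484 ]), 'effort': array([-4.01342550e-03, -3.87601948e+01,  2.38474631e+01,  5.37794441e+00,
       -3.76914802e-03, -4.04391051e-05]), 'position': array([ 0.22050303, -0.5033857 ,  0.23048437]), 'orientation': array([-2.04898109e-01,  9.78782925e-01,  8.34276576e-04, -2.33086022e-04]), 'ft_force': array([-0.41126402, -0.30074666,  0.3866371 ]), 'moment': array([ 0.0297452 , -0.00673636, -0.0674036 ]), 'gripper_force': 0.0, 'opening': 0.08518153420716724}
```

View pics/t0.png

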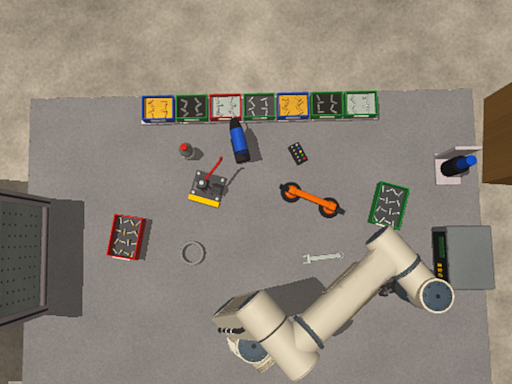

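View pics/s0.png

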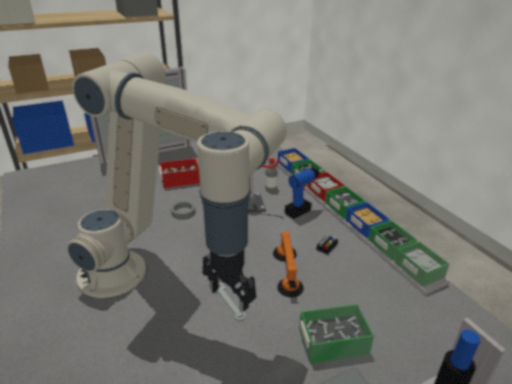

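The top view shows the hanger at about (205,185), its yellow stripe at (203,200) and the hook pointing back-right to (220,158). The lifter lies at (313,198), the driver at (240,140) and the spray at (187,150). In the side view the arm hides the hanger.

```bash
cat >> h.py <<'E'
from scipy.spatial.transform import Rotation as R
_cap=cap
def cap(n,f=None):
    c=_cap(n,f); r=np.array(c['rotation'])
    if r.size==4: c['rotation']=R.from_quat(r.ravel()).as_matrix()
    return c
def mask(c,lo,hi,box=None):
    m=cv2.inRange(cv2.cvtColor(c['image'],cv2.COLOR_BGR2HSV),np.array(lo),np.array(hi))
    if box:
        k=np.zeros_like(m);x0,y0,x1,y1=box;k[y0:y1,x0:x1]=255;m&=k
    v,u=np.nonzero(m);return np.c_[u,v].astype(float)
def pca(p):
    m=p.mean(0);w,V=np.linalg.eigh(np.cov((p-m).T));return m,V[:,1],w
E
python3 - <<'E'
from h import *
c=cap('top')
cv2.imwrite('pics/t1.png',cv2.resize(c['image'][125:230,160:370],None,fx=3.8,fy=3.8,interpolation=cv2.INTER_CUBIC))
s=mask(c,(20,120,120),(35,255,255),(180,185,235,215))
P=np.array([onz(c,*q,.012)[:2] for q in s]);m,d,w=pca(P);print('stripe',m,d,np.sqrt(w*12),len(P))
r=mask(c,(0,150,80),(6,255,255),(195,150,240,200))
r2=mask(c,(174,150,80),(180,255,255),(195,150,240,200));r=np.r_[r,r2]
P=np.array([onz(c,*q,.2)[:2] for q in r]);m,d,w=pca(P);t=(P-m)@d;print('hook',m,d,np.sqrt(w*12),m+d*t.min(),m+d*t.max(),len(P))
o=mask(c,(7,150,80),(17,255,255),(270,170,360,225))
P=np.array([onz(c,*q,.092)[:2] for q in o]);m,d,w=pca(P);t=(P-m)@d;print('lifter',m,d,m+d*t.min(),m+d*t.max(),len(P))
for n,q,z in(('driver',(240,125),.17),('drv tip',(244,162),.17),('spray',(187,149),.15),('post top',(203,183),.221)):print(n,onz(c,*q,z))
E
```

```text
stripe [0.54674844 0.19712921] [0.29041453 0.95690093] [0.02272847 0.13059345] 169
hook [0.65141933 0.13764568] [-0.78453355  0.62008637] [0.01004405 0.10617602] [0.69484159 0.10332522] [0.61128207 0.16936971] 65
lifter [ 0.53742668 -0.24307135] [0.39911668 0.91690015] [ 0.49625927 -0.3376462 ] [ 0.58062774 -0.14382453] 473
driver [0.82427746 0.03415092 0.17      ]
drv tip [0.67829295 0.02106384 0.17      ]
spray [0.7377402  0.24425714 0.15      ]
post top [0.59358788 0.17472118 0.221     ]
```

View pics/t1.png

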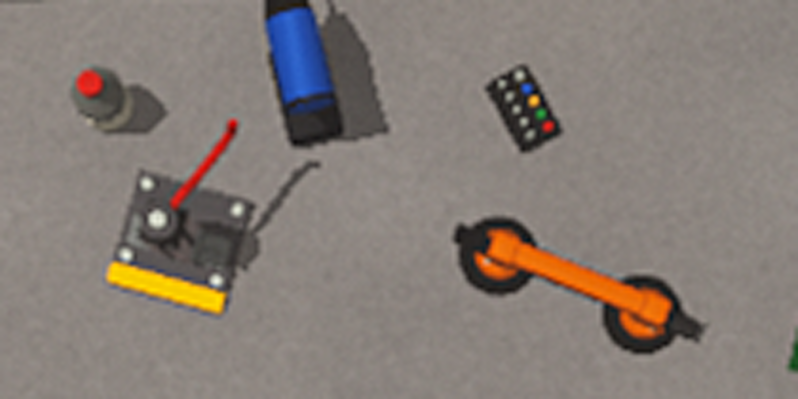

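The swivel axis is at about (0.599, 0.181), the front at 163° and the hook at −39°. I'll push it clockwise by about 158° with closed fingers. The lifter bar is centred at (0.538, −0.242), at a yaw of 66.5°.

```bash
python3 -m inch '[{"offset":[0,0,70],"turn":[0,0,0],"hand":0},{"offset":[0,0,70],"turn":[0,0,0],"hand":0},{"offset":[452,671,70],"turn":[0,0,0],"hand":0},{"offset":[452,671,70],"turn":[0,0,0],"hand":0},{"offset":[452,671,70],"turn":[0,0,0],"hand":0},{"offset":[452,671,70],"turn":[0,0,0],"hand":0},{"offset":[452,671,70],"turn":[0,0,0],"hand":0},{"offset":[452,671,70],"turn":[0,0,0],"hand":0}]'
```

```text
time: 0.82
position: [0.3608, -0.2945, 0.3012]
orientation: [-0.205, 0.979, 0.0, 0.0]
ft_force: [1.1, -1.1, 0.7]
opening: 0.0001
gripper_force: 0.0
```

```bash
python3 -m inch '[{"offset":[290,430,0],"turn":[0,0,0],"hand":0},{"offset":[290,430,0],"turn":[0,0,0],"hand":0},{"offset":[290,430,0],"turn":[0,0,0],"hand":0},{"offset":[290,430,0],"turn":[0,0,0],"hand":0},{"offset":[290,430,0],"turn":[0,0,0],"hand":0},{"offset":[290,430,0],"turn":[0,0,0],"hand":0},{"offset":[290,430,0],"turn":[0,0,0],"hand":0},{"offset":[290,430,0],"turn":[0,0,0],"hand":0}]'; python3 -m inch '[{"offset":[145,215,0],"turn":[0,0,0],"hand":0},{"offset":[145,215,0],"turn":[0,0,0],"hand":0},{"offset":[145,215,0],"turn":[0,0,0],"hand":0},{"offset":[145,215,0],"turn":[0,0,0],"hand":0},{"offset":[145,215,0],"turn":[0,0,0],"hand":0},{"offset":[145,215,0],"turn":[0,0,0],"hand":0},{"offset":[145,215,0],"turn":[0,0,0],"hand":0},{"offset":[145,215,0],"turn":[0,0,0],"hand":0}]'
```

```text
time: 1.48
position: [0.5473, -0.018, 0.3012]
orientation: [-0.205, 0.979, 0.0, -0.0]
ft_force: [1.3, -1.1, -0.3]
opening: 0.0002
gripper_force: 0.0
time: 2.15
position: [0.6925, 0.1984, 0.2962]
orientation: [-0.206, 0.978, -0.0, -0.003]
ft_force: [0.8, 0.6, -0.9]
opening: -0.0001
gripper_force: 0.0
```

```bash
python3 -m inch '[{"offset":[-20,-30,0],"turn":[0,0,0],"hand":0},{"offset":[-20,-30,0],"turn":[0,0,0],"hand":0},{"offset":[-20,-30,-40],"turn":[0,0,0],"hand":0},{"offset":[-20,-30,-80],"turn":[0,0,0],"hand":0},{"offset":[-20,-30,-100],"turn":[0,0,0],"hand":0},{"offset":[-20,-30,-112],"turn":[0,0,0],"hand":0},{"offset":[-20,-30,-112],"turn":[0,0,0],"hand":0},{"offset":[-20,-30,-112],"turn":[0,0,0],"hand":0}]'
python3 - <<'E'
from h import *
print(ctrl.sense()['position'])
ax=np.array([599,181])
for off in range(-10,-190,-10):
    a=np.radians(off);print(off,np.round(ax+75*np.array([np.cos(a),np.sin(a)])-1000*ctrl.sense()['position'][:2]))
cap('wrist','w0.png')
E
```

```text
time: 2.82
position: [0.6715, 0.1641, 0.1899]
orientation: [-0.205, 0.979, -0.0, -0.0]
ft_force: [0.6, 0.3, 0.8]
opening: 0.0001
gripper_force: 0.0
[0.67147959 0.16406658 0.18986561]
-10 [1. 4.]
-20 [-2. -9.]
-30 [ -8. -21.]
-40 [-15. -31.]
-50 [-24. -41.]
-60 [-35. -48.]
-70 [-47. -54.]
-80 [-59. -57.]
-90 [-72. -58.]
-100 [-86. -57.]
-110 [-98. -54.]
-120 [-110.  -48.]
-130 [-121.  -41.]
-140 [-130.  -31.]
-150 [-137.  -21.]
-160 [-143.   -9.]
-170 [-146.    4.]
-180 [-147.   17.]
```

View pics/w0.png

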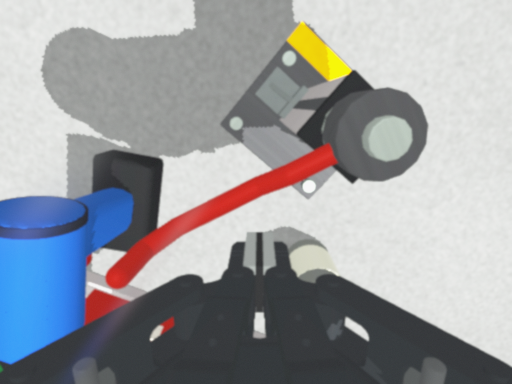

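The fingers stand beside the red bar (bar at (230,195), fingertips at (258,240)) with the collar at (380,135). I'll push the hook along the arc.

```bash
python3 -m inch '[{"offset":[-2,-9,-4],"turn":[0,0,0],"hand":0},{"offset":[-8,-21,-4],"turn":[0,0,0],"hand":0},{"offset":[-15,-31,-4],"turn":[0,0,0],"hand":0},{"offset":[-24,-41,-4],"turn":[0,0,0],"hand":0},{"offset":[-35,-48,-4],"turn":[0,0,0],"hand":0},{"offset":[-47,-54,-4],"turn":[0,0,0],"hand":0},{"offset":[-59,-57,-4],"turn":[0,0,0],"hand":0},{"offset":[-72,-58,-4],"turn":[0,0,0],"hand":0}]'
python3 -m inch '[{"offset":[-14,1,0],"turn":[0,0,0],"hand":0},{"offset":[-26,4,0],"turn":[0,0,0],"hand":0},{"offset":[-38,10,0],"turn":[0,0,0],"hand":0},{"offset":[-49,17,0],"turn":[0,0,0],"hand":0},{"offset":[-58,27,0],"turn":[0,0,0],"hand":0},{"offset":[-65,37,0],"turn":[0,0,0],"hand":0},{"offset":[-71,49,0],"turn":[0,0,0],"hand":0},{"offset":[-71,49,0],"turn":[0,0,0],"hand":0}]'
python3 - <<'E'
from h import *
print(ctrl.sense()['position'])
c=cap('wrist','w1.png')
E
```

```text
time: 3.53
position: [0.6006, 0.1065, 0.1871]
orientation: [-0.205, 0.979, 0.0, 0.003]
ft_force: [2.0, 1.8, -0.1]
opening: -0.0
gripper_force: 1.0
time: 4.2
position: [0.5281, 0.1576, 0.186]
orientation: [-0.206, 0.979, 0.0, 0.001]
ft_force: [-0.7, -0.9, 1.1]
opening: -0.0
gripper_force: 0.0
[0.52806267 0.15756361 0.18602892]
```

View pics/w1.png

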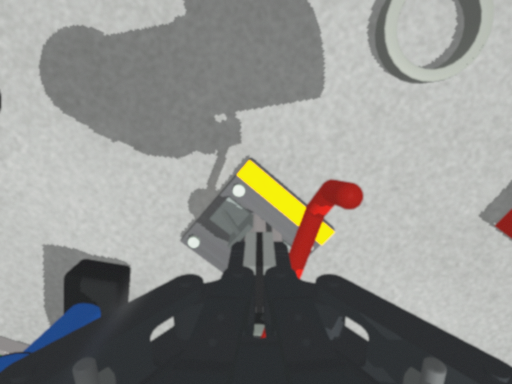

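The hook has followed. Its tip is at about (347,195), over the stripe and ahead of the fingers. Next I'll measure its angle.

```bash
cat > ang.py <<'E'
from h import *
def ang(n='wrist',px=None):
    c=cap(n); 
    h=[onz(c,*px,.228)[:2]] 
    d=h[0]-[.599,.181]; print(h,np.hypot(*d),np.degrees(np.arctan2(d[1],d[0])))
    F=np.array([-.957,.290]);print('lateral (left of front +)',d@np.array([-F[1],F[0]]),'front',d@F)
E
python3 -c "
from ang import *
ang('wrist',(351,195))
c=cap('wrist');s=mask(c,(20,120,120),(35,255,255));P=np.array([onz(c,*q,.012)[:2] for q in s]);print(pca(P))"
```

```text
[array([0.47732493, 0.1700684 ])] 0.12216514774699212 -174.86618254898744
lateral (left of front +) 0.045747314843769996 front 0.11327288010878805
(array([0.54401205, 0.18869704]), array([0.29041817, 0.95689983]), array([4.65298728e-05, 1.25844744e-03]))
```

```bash
python3 -m inch '[{"offset":[-3,9,0],"turn":[0,0,0],"hand":0},{"offset":[-4,18,0],"turn":[0,0,0],"hand":0},{"offset":[-4,26,0],"turn":[0,0,0],"hand":0},{"offset":[-4,29,0],"turn":[0,0,0],"hand":0},{"offset":[-4,29,0],"turn":[0,0,0],"hand":0},{"offset":[-4,20,0],"turn":[0,0,0],"hand":0},{"offset":[-4,15,50],"turn":[0,0,0],"hand":0},{"offset":[-4,15,100],"turn":[0,0,0],"hand":0}]'
python3 - <<'E'
from h import *
c=cap('wrist','w2.png');print(ctrl.sense()['position'])
F=np.array([-.957,.290])
print('predicted tip px at front',proj(c,[*(np.array([.599,.181])+.12*F),.231]),proj(c,[*(np.array([.599,.181])+.055*F),.199]))
E
```

```text
time: 5.02
position: [0.5224, 0.1691, 0.2662]
orientation: [-0.205, 0.979, -0.001, -0.004]
ft_force: [1.6, 0.4, 1.7]
opening: 0.0
gripper_force: 0.0
[0.5271468  0.16980949 0.27830437]
predicted tip px at front [351.27540051 197.33814298] [279.49025443 246.08002877]
```

View pics/w2.png

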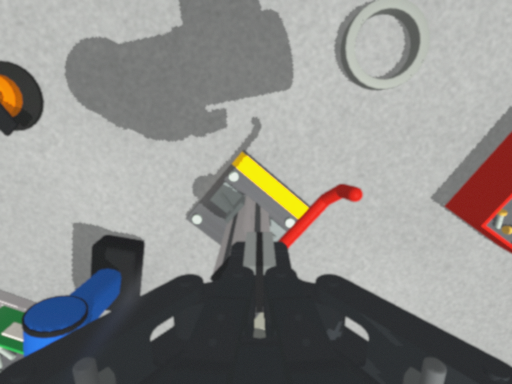

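The hook tip is at (355,194), almost exactly where a straight-front hook should appear (351,197). Now to the lifter.

```bash
python3 -m inch '[{"offset":[0,-1,15],"turn":[0,0,0],"hand":0},{"offset":[0,-300,15],"turn":[0,0,0.6],"hand":60},{"offset":[0,-300,15],"turn":[0,0,0.6],"hand":60},{"offset":[0,-300,15],"turn":[0,0,0.6],"hand":60},{"offset":[0,-300,15],"turn":[0,0,0.6],"hand":60},{"offset":[0,-300,15],"turn":[0,0,0.6],"hand":60},{"offset":[0,-300,15],"turn":[0,0,0.6],"hand":60},{"offset":[0,-300,15],"turn":[0,0,0.6],"hand":60}]'
python3 -m inch '[{"offset":[0,-150,-40],"turn":[0,0,0.05],"hand":60},{"offset":[0,-150,-40],"turn":[0,0,0.05],"hand":60},{"offset":[0,-150,-40],"turn":[0,0,0.05],"hand":60},{"offset":[0,-150,-40],"turn":[0,0,0.05],"hand":60},{"offset":[0,-150,-40],"turn":[0,0,0.05],"hand":60},{"offset":[0,-150,-40],"turn":[0,0,0.05],"hand":60}]'
```

```text
time: 5.73
position: [0.5241, -0.1071, 0.2836]
orientation: [-0.486, 0.874, 0.0, 0.0]
ft_force: [2.1, 1.4, 0.1]
opening: 0.0598
gripper_force: 0.0
time: 6.23
position: [0.5238, -0.2568, 0.2423]
orientation: [-0.505, 0.863, 0.001, -0.001]
ft_force: [-0.9, -0.1, -0.7]
opening: 0.0598
gripper_force: 0.0
```

```bash
python3 - <<'E'
from h import *
c=cap('wrist','w3.png');print(ctrl.sense()['position'])
C=np.array([.538,-.2415]);d=np.array([.399,.917])
for t in(-.07,0,.07): print(t,proj(c,[*(C+t*d),.092]))
E
```

```text
[ 0.52431138 -0.25579934  0.24309357]
-0.07 [246.98322054 129.54904698]
0 [254.58209776 197.97233665]
0.07 [261.25729819 258.07847587]
```

View pics/w3.png

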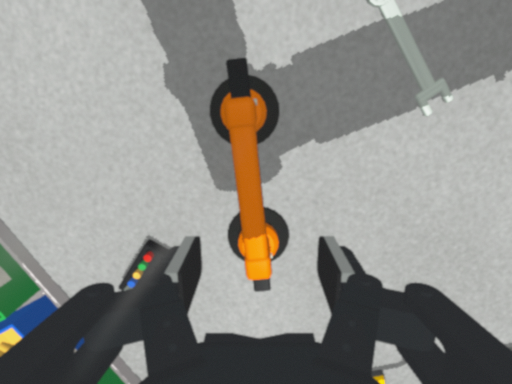

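The wrist view shows the bar running from (243,127) to about (257,230), slightly off my prediction. I'll check it against the cup centres, about (245,108) and (258,238), and the bar's direction.

```bash
python3 - <<'E'
from h import *
c=cap('wrist');print(c['eye'],'view dir',c['rotation'][:,2])
# lateral: bar midline between the posts
o=mask(c,(5,120,60),(20,255,255),(200,140,300,222))
P=np.array([onz(c,*q,.092)[:2] for q in o]);m,d,w=pca(P);d*=np.sign(d[1]);print('bar dir',d,np.degrees(np.arctan2(d[1],d[0])),'mid',m,'width',np.sqrt(w[0]*12))
# cups: dark blobs ellipse extents
K=mask(c,(0,0,0),(180,255,70),(200,55,300,292))
im=np.zeros((384,512),np.uint8);im[K[:,1].astype(int),K[:,0].astype(int)]=255
o=mask(c,(5,120,60),(20,255,255),(200,55,300,292));im[o[:,1].astype(int),o[:,0].astype(int)]=255
for v0,v1 in((100,125),(225,250)):
    rows=[(v,*np.nonzero(im[v])[0][[0,-1]]) for v in range(v0,v1,4)];print(rows)
for t in(-.085,.085):
    C=np.array([.538,-.2415])+t*np.array([.399,.917]);print([proj(c,[*C,.0+z]) for z in(0,.03)], [proj(c,[*(C+.044*np.array([.917,-.399])*s),.01]) for s in(-1,1)])
E
```

```text
[ 0.48984951 -0.31884205  0.38552533] view dir [ 0.13863364  0.24921675 -0.95847364]
bar dir [0.39113121 0.92033492] 66.97509485557596 mid [ 0.53541931 -0.25959435] width 0.02548104200645337
[(100, np.int64(212), np.int64(277)), (104, np.int64(211), np.int64(278)), (108, np.int64(211), np.int64(278)), (112, np.int64(211), np.int64(278)), (116, np.int64(211), np.int64(278)), (120, np.int64(213), np.int64(277)), (124, np.int64(214), np.int64(275))]
[(225, np.int64(230), np.int64(286)), (229, np.int64(229), np.int64(287)), (233, np.int64(229), np.int64(287)), (237, np.int64(229), np.int64(287)), (241, np.int64(230), np.int64(286)), (245, np.int64(232), np.int64(284)), (249, np.int64(234), np.int64(282))]
[array([248.68585418, 110.61437022]), array([247.8363773 , 111.06204991])] [array([284.272112  , 107.03159001]), array([212.803983 , 114.4547881])]
[array([261.78368835, 234.31297109]), array([262.00270422, 243.8059474 ])] [array([293.51544958, 234.42208373]), array([230.37872211, 240.21939372])]
```

```bash
python3 -m inch '[{"offset":[3,-19,-20],"turn":[0,0,0.11],"hand":60},{"offset":[3,-19,-60],"turn":[0,0,0.11],"hand":60},{"offset":[3,-19,-100],"turn":[0,0,0.11],"hand":60},{"offset":[3,-19,-140],"turn":[0,0,0.11],"hand":60},{"offset":[3,-19,-165],"turn":[0,0,0.11],"hand":60},{"offset":[3,-19,-181],"turn":[0,0,0.11],"hand":60},{"offset":[3,-19,-181],"turn":[0,0,0.11],"hand":60},{"offset":[3,-19,-181],"turn":[0,0,0.11],"hand":60}]'
python3 -m inch '[{"offset":[0,0,0],"turn":[0,0,0],"hand":10},{"offset":[0,0,0],"turn":[0,0,0],"hand":10},{"offset":[0,0,0],"turn":[0,0,0],"hand":10},{"offset":[0,0,0],"turn":[0,0,0],"hand":10},{"offset":[0,0,0],"turn":[0,0,0],"hand":10},{"offset":[0,0,0],"turn":[0,0,0],"hand":10},{"offset":[0,0,0],"turn":[0,0,0],"hand":10},{"offset":[0,0,0],"turn":[0,0,0],"hand":10}]'
```

```text
time: 7.0
position: [0.5281, -0.2733, 0.0629]
orientation: [-0.554, 0.832, -0.0, -0.0]
ft_force: [0.3, 0.9, 1.0]
opening: 0.0598
gripper_force: 0.0
time: 7.67
position: [0.5293, -0.2744, 0.0646]
orientation: [-0.554, 0.833, -0.002, 0.001]
ft_force: [0.4, 1.7, 6.2]
opening: 0.0253
gripper_force: 60.6
```

```bash
python3 -m inch '[{"offset":[0,0,10],"turn":[0,0,0],"hand":10},{"offset":[0,0,30],"turn":[0,0,0],"hand":10},{"offset":[0,0,60],"turn":[0,0,0],"hand":10},{"offset":[0,0,95],"turn":[0,0,0],"hand":10},{"offset":[0,0,130],"turn":[0,0,0],"hand":10},{"offset":[0,0,165],"turn":[0,0,0],"hand":10},{"offset":[0,0,200],"turn":[0,0,0],"hand":10},{"offset":[0,0,200],"turn":[0,0,0],"hand":10}]'
python3 -m inch '[{"offset":[0,10,30],"turn":[0,0,0],"hand":10},{"offset":[0,30,55],"turn":[0,0,0],"hand":10},{"offset":[0,60,60],"turn":[0,0,0.03],"hand":10},{"offset":[0,90,60],"turn":[0,0,0.06],"hand":10},{"offset":[0,120,60],"turn":[0,0,0.1],"hand":10},{"offset":[0,150,60],"turn":[0,0,0.1],"hand":10},{"offset":[0,170,60],"turn":[0,0,0.1],"hand":10},{"offset":[0,180,60],"turn":[0,0,0.1],"hand":10}]'
python3 - <<'E'
from h import *
c=cap('wrist','w4.png');cap('top','t4.png');s=ctrl.sense();print(s['position'],s['orientation'],s['opening'],s['ft_force'],s['moment'])
E
```

```text
time: 8.33
position: [0.5295, -0.2759, 0.2711]
orientation: [-0.553, 0.833, -0.006, 0.003]
ft_force: [0.3, -0.4, -2.2]
opening: 0.0249
gripper_force: 59.8
time: 9.0
position: [0.527, -0.0917, 0.3221]
orientation: [-0.595, 0.804, 0.001, -0.0]
ft_force: [-0.7, -0.8, -4.0]
opening: 0.0251
gripper_force: 60.3
[ 0.52733773 -0.09268996  0.32221612] [-5.95217933e-01  8.03564107e-01  5.29991916e-04 -2.40514987e-04] 0.02532151144706689 [-0.19497805 -0.60789751 -3.68153162] [-0.1743573   0.0331042   0.02399567]
```

View pics/w4.png

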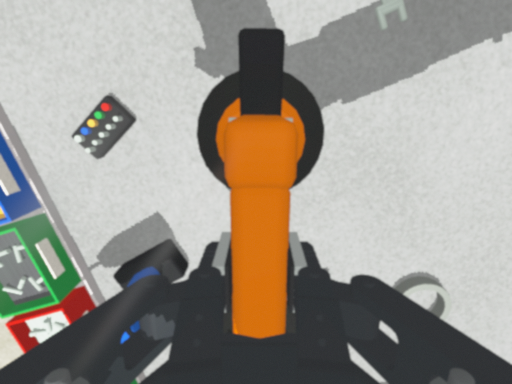

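The lifter is held level. The inner edge of its near post is at row 187 and the bar is centred at column 260. I'll compute the real grasp offset and the hang target.

```bash
python3 - <<'E'
from h import *
c=cap('wrist');s=ctrl.sense();p=s['position'];Rm=R.from_quat(s['orientation']).as_matrix()
print('tool x',Rm[:,0],'tool y',Rm[:,1], 'yaw y',np.degrees(np.arctan2(Rm[1,1],Rm[0,1])))
for n,q,z in(('post',(260,187),p[2]+.031),('cup',(260,131),p[2]-.045),('cupL',(198,131),p[2]-.055),('cupR',(323,131),p[2]-.055)):
    w=onz(c,*q,z);print(n,(w-p)@Rm)
F=np.array([-.957,.290]);b=np.array([.290,.957]);seat=np.array([.599,.181])+.078*F
print(seat, seat-.035*b, 'delta', 1000*(seat-.035*b-p[:2]))
E
```

```text
tool x [-2.92464590e-01 -9.56276277e-01  3.80851439e-04] tool y [-9.56275806e-01  2.92464825e-01  9.52855892e-04] yaw y 162.9944127494293
post [ 4.03276856e-02  7.07184750e-06 -3.09846507e-02]
cup [0.05556656 0.00025662 0.04502143]
cupL [ 0.05471974 -0.04034929  0.05498242]
cupR [0.0547704  0.04161739 0.05506054]
[0.524354 0.20362 ] [0.514204 0.170125] delta [-13.21263143 263.94125939]
```

```bash
python3 -m inch '[{"offset":[-6,35,5],"turn":[0,0,0],"hand":10},{"offset":[-12,75,5],"turn":[0,0,0],"hand":10},{"offset":[-12,115,5],"turn":[0,0,0],"hand":10},{"offset":[-12,150,5],"turn":[0,0,0],"hand":10},{"offset":[-12,190,5],"turn":[0,0,0],"hand":10},{"offset":[-12,225,5],"turn":[0,0,0],"hand":10},{"offset":[-12,250,5],"turn":[0,0,0],"hand":10},{"offset":[-12,266,5],"turn":[0,0,0],"hand":10}]'
python3 -m inch '[{"offset":[0,0,0],"turn":[0,0,0],"hand":10},{"offset":[0,0,0],"turn":[0,0,0],"hand":10},{"offset":[0,0,0],"turn":[0,0,0],"hand":10}]'
python3 - <<'E'
from h import *
s=ctrl.sense();print(s['position'],s['orientation'],s['ft_force'])
a=cap('top');cap('side','s5.png')
cv2.imwrite('pics/t5.png',cv2.resize(a['image'][140:245,150:300],None,fx=4,fy=4,interpolation=cv2.INTER_CUBIC))
F=np.array([-.957,.290]);print('tip front px',proj(a,[*(np.array([.599,.181])+.12*F),.231]))
E
```

```text
time: 9.82
position: [0.5157, 0.1735, 0.3266]
orientation: [-0.595, 0.804, 0.0, -0.001]
ft_force: [0.2, 0.4, -4.0]
opening: 0.0249
gripper_force: 60.3
time: 10.07
position: [0.5161, 0.1706, 0.3273]
orientation: [-0.594, 0.805, -0.0, -0.0]
ft_force: [-0.2, -0.4, -3.0]
opening: 0.0253
gripper_force: 60.3
[0.516078   0.17061022 0.32729495] [-5.93794506e-01  8.04616595e-01 -2.23156474e-04 -4.12350565e-04] [-0.20895179 -0.38739069 -2.95427928]
tip front px [191.85077326 212.30015351]
```

View pics/s5.png

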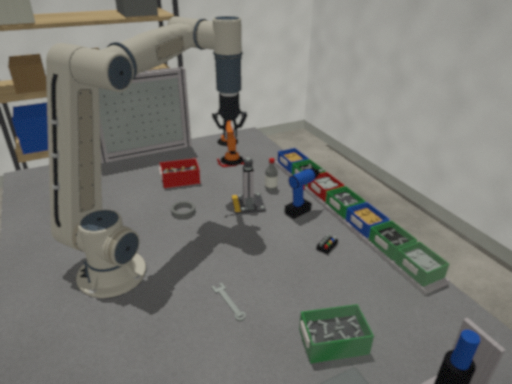

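The side view shows the lifter held level above the hook; the post top is at (248,163), and a bit of the red hook shows below the cup at (230,163). Everything else is in place, so I'll lower it.

```bash
python3 -m inch '[{"offset":[-1,3,-20],"turn":[0,0,0],"hand":10},{"offset":[-1,3,-40],"turn":[0,0,0],"hand":10},{"offset":[-1,3,-60],"turn":[0,0,0],"hand":10},{"offset":[-1,3,-80],"turn":[0,0,0],"hand":10},{"offset":[-1,3,-98],"turn":[0,0,0],"hand":10},{"offset":[-1,3,-112],"turn":[0,0,0],"hand":10},{"offset":[-1,3,-120],"turn":[0,0,0],"hand":10},{"offset":[-1,3,-120],"turn":[0,0,0],"hand":10}]'
python3 -m inch '[{"offset":[0,0,-1],"turn":[0,0,0],"hand":10},{"offset":[0,0,-2],"turn":[0,0,0],"hand":10},{"offset":[0,0,-3],"turn":[0,0,0],"hand":10},{"offset":[0,0,-4],"turn":[0,0,0],"hand":10},{"offset":[0,0,-4],"turn":[0,0,0],"hand":10}]'
python3 - <<'E'
from h import *
cap('wrist','w6.png');cap('side','s6.png')
E
```

```text
time: 10.83
position: [0.514, 0.1737, 0.2057]
orientation: [-0.594, 0.805, 0.0, -0.002]
ft_force: [0.1, -0.5, -3.0]
opening: 0.025
gripper_force: 60.2
time: 11.25
position: [0.5149, 0.175, 0.2037]
orientation: [-0.594, 0.804, 0.0, 0.0]
ft_force: [-1.0, 0.4, -4.4]
opening: 0.0253
gripper_force: 60.2
```

View pics/w6.png

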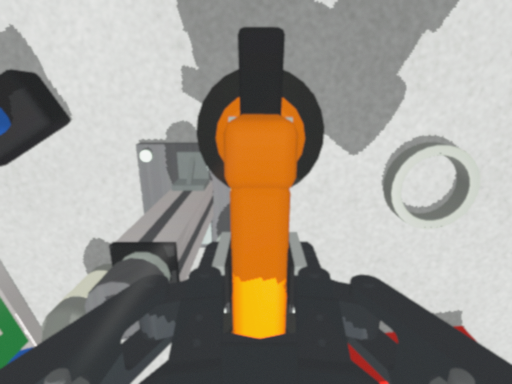

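The post top stands to the left at (145,260) and the bar runs straight, so the alignment is plausible. From here I'll go by force and colour masks.

```bash
python3 -m inch '[{"offset":[0,0,-1],"turn":[0,0,0],"hand":10},{"offset":[0,0,-2],"turn":[0,0,0],"hand":10},{"offset":[0,0,-3],"turn":[0,0,0],"hand":10},{"offset":[0,0,-4],"turn":[0,0,0],"hand":10},{"offset":[0,0,-4],"turn":[0,0,0],"hand":10}]';python3 -m inch '[{"offset":[0,0,-1],"turn":[0,0,0],"hand":10},{"offset":[0,0,-2],"turn":[0,0,0],"hand":10},{"offset":[0,0,-3],"turn":[0,0,0],"hand":10},{"offset":[0,0,-3],"turn":[0,0,0],"hand":10}]'
```

```text
time: 11.77
position: [0.5147, 0.1748, 0.1991]
orientation: [-0.594, 0.804, 0.0, -0.0]
ft_force: [0.8, -0.2, -3.3]
opening: 0.025
gripper_force: 60.2
time: 12.1
position: [0.5147, 0.1748, 0.1961]
orientation: [-0.594, 0.804, 0.0, -0.0]
ft_force: [-0.8, -0.3, -4.0]
opening: 0.0253
gripper_force: 60.2
```

```bash
python3 -m inch '[{"offset":[0,0,-1],"turn":[0,0,0],"hand":10},{"offset":[0,0,-1],"turn":[0,0,0],"hand":10},{"offset":[0,0,-2],"turn":[0,0,0],"hand":10},{"offset":[0,0,-2],"turn":[0,0,0],"hand":10}]'; python3 -m inch '[{"offset":[0,0,-1],"turn":[0,0,0],"hand":10},{"offset":[0,0,-1],"turn":[0,0,0],"hand":10}]'
```

```text
time: 12.43
position: [0.515, 0.1749, 0.1955]
orientation: [-0.594, 0.804, -0.0, 0.001]
ft_force: [-3.1, -0.2, 3.6]
opening: 0.0251
gripper_force: 61.4
time: 12.6
position: [0.5151, 0.1752, 0.1953]
orientation: [-0.595, 0.804, -0.0, 0.001]
ft_force: [-5.4, -0.4, 8.2]
opening: 0.0252
gripper_force: 62.0
```

Contact came at the expected height. I'll ease off 1 mm and open slowly.

```bash
python3 -m inch '[{"offset":[0,0,1],"turn":[0,0,0],"hand":24},{"offset":[0,0,1],"turn":[0,0,0],"hand":27},{"offset":[0,0,1],"turn":[0,0,0],"hand":30},{"offset":[0,0,1],"turn":[0,0,0],"hand":34},{"offset":[0,0,1],"turn":[0,0,0],"hand":40},{"offset":[0,0,1],"turn":[0,0,0],"hand":46},{"offset":[0,0,1],"turn":[0,0,0],"hand":50},{"offset":[0,0,1],"turn":[0,0,0],"hand":50}]'
python3 - <<'E'
from h import *
c=cap('wrist');s=ctrl.sense();p=s['position'];Rm=R.from_quat(s['orientation']).as_matrix();print(p,s['ft_force'],s['opening'])
o=mask(c,(5,120,60),(20,255,255),(180,120,340,345))
for v in range(130,345,20):
    q=o[o[:,1]==v,0]; print(v,q.min() if len(q) else 0,q.max() if len(q) else 0)
E
```

```text
time: 13.27
position: [0.5149, 0.1749, 0.1943]
orientation: [-0.594, 0.804, -0.0, -0.0]
ft_force: [-0.5, -0.3, 0.3]
opening: 0.0503
gripper_force: 0.0
[0.51485373 0.17486527 0.19434739] [ 0.19851853 -0.47785082 -0.76440018] 0.05006473100194278
130 216.0 303.0
150 217.0 303.0
170 224.0 296.0
190 230.0 289.0
210 230.0 288.0
230 230.0 288.0
250 231.0 287.0
270 232.0 286.0
290 232.0 286.0
310 231.0 287.0
330 232.0 285.0
```

It's hanging, level and free of the fingers. I'll retreat straight up, then away.

```bash
python3 -m inch '[{"offset":[0,0,5],"turn":[0,0,0],"hand":50},{"offset":[0,0,12],"turn":[0,0,0],"hand":50},{"offset":[0,0,25],"turn":[0,0,0],"hand":50},{"offset":[0,0,45],"turn":[0,0,0],"hand":50},{"offset":[0,0,75],"turn":[0,0,0],"hand":50},{"offset":[0,0,110],"turn":[0,0,0],"hand":50},{"offset":[0,0,130],"turn":[0,0,0],"hand":50},{"offset":[0,0,130],"turn":[0,0,0],"hand":50}]'
python3 -m inch '[{"offset":[0,-35,0],"turn":[0,0,0],"hand":50},{"offset":[0,-70,0],"turn":[0,0,0],"hand":50},{"offset":[0,-110,0],"turn":[0,0,0],"hand":50},{"offset":[0,-150,0],"turn":[0,0,0],"hand":50},{"offset":[0,-190,0],"turn":[0,0,0],"hand":50},{"offset":[0,-230,0],"turn":[0,0,0],"hand":50},{"offset":[0,-240,0],"turn":[0,0,0],"hand":50},{"offset":[0,-240,0],"turn":[0,0,0],"hand":50}]'
python3 - <<'E'
from h import *
for k in range(2):
    a=cap('top')
    o=mask(a,(7,150,80),(17,255,255),(150,150,250,245))
    P=np.array([onz(a,*q,.223)[:2] for q in o]);m,d,w=pca(P);t=(P-m)@d
    print('lifter centre',(m+d*(t.max()+t.min())/2),m,d,len(P))
    r=np.r_[mask(a,(0,150,80),(6,255,255),(180,170,225,225)),mask(a,(174,150,80),(180,255,255),(180,170,225,225))]
    Q=np.array([onz(a,*q,.215)[:2] for q in r])-[.599,.181];F=np.array([-.957,.290])
    print('hook px: front,lateral',np.round(1000*np.c_[Q@F,Q@[-.290,-.957]]).astype(int).tolist())
b=cap('side');o=mask(b,(7,150,80),(17,255,255),(200,100,270,230));m,d,w=pca(o);print('side',m,d,np.sqrt(w),o.min(0),o.max(0))
for t in(-.1,.1):print(proj(b,[.524+.29*t,.204+.957*t,.223]))
E
```

```text
time: 13.98
position: [0.5166, 0.175, 0.3308]
orientation: [-0.594, 0.804, -0.001, 0.005]
ft_force: [0.5, -0.1, 0.9]
opening: 0.0499
gripper_force: 0.0
time: 14.65
position: [0.5145, -0.0679, 0.325]
orientation: [-0.593, 0.805, -0.0, 0.0]
ft_force: [-0.0, -0.4, -0.6]
opening: 0.0501
gripper_force: 0.0
lifter centre [0.5393991  0.25634224] [0.54128611 0.26253412] [0.29151905 0.95656502] 232
hook px: front,lateral [[110, -1], [114, 0], [119, -2], [117, 1], [123, -5], [122, -1], [121, 3], [126, 0]]
lifter centre [0.5398705  0.25806445] [0.54154029 0.2634923 ] [0.29403444 0.95579483] 227
hook px: front,lateral [[119, -2], [117, 1], [123, -5], [122, -1], [121, 3], [126, 0]]
side [229.84876543 171.25308642] [0.14042158 0.9900918 ] [ 2.91584069 11.83145954] [222. 150.] [238. 190.]
[231.77451278 171.03069339]
[226.19098333 148.3385422 ]
```

The hook is straight to the front, but the arm hides part of the lifter. I'll clear the view and recheck.

```bash
python3 -m inch '[{"offset":[-100,-250,0],"turn":[0,0,0],"hand":50},{"offset":[-100,-250,0],"turn":[0,0,0],"hand":50},{"offset":[-100,-250,0],"turn":[0,0,0],"hand":50},{"offset":[-100,-250,0],"turn":[0,0,0],"hand":50},{"offset":[-100,-250,0],"turn":[0,0,0],"hand":50},{"offset":[-100,-250,0],"turn":[0,0,0],"hand":50},{"offset":[-100,-250,0],"turn":[0,0,0],"hand":50},{"offset":[-100,-250,0],"turn":[0,0,0],"hand":50}]' >/dev/null
python3 - <<'E'
from h import *
F=np.array([-.957,.290]);B=np.array([.290,.957])
for k in range(2):
    a=cap('top');o=mask(a,(7,150,80),(17,255,255),(150,150,250,245))
    P=np.array([onz(a,*q,.223)[:2] for q in o]);m,d,w=pca(P);t=(P-m)@d;c=m+d*(t.max()+t.min())/2
    print('c',c,'len',np.ptp(t),d,len(P),'to seat fwd/lat mm',1000*(c-[.5244,.2036])@np.c_[F,B])
b=cap('side');o=mask(b,(7,150,80),(17,255,255),(200,100,270,230))
for s in (o[o[:,1]<o[:,1].mean()],o[o[:,1]>=o[:,1].mean()]):print(s.mean(0),s.min(0),s.max(0))
for t in(-.1,.1):print(proj(b,[.5244+.29*t,.2036+.957*t,.223]))
print(ctrl.sense()['ft_force'])
E
```

```text
c [0.52139702 0.19774318] len 0.21136633305157174 [0.30140157 0.9534973 ] 533 to seat fwd/lat mm [ 1.17537313 -6.47584062]
c [0.5214302  0.19772765] len 0.21137771489905502 [0.30211491 0.95327152] 534 to seat fwd/lat mm [ 1.13912157 -6.48107933]
[228.53932584 162.0505618 ] [222. 150.] [235. 171.]
[231.36912752 182.24832215] [225. 172.] [238. 190.]
[231.91477713 171.05456183]
[226.31701004 148.35809286]
[-1.16355709 -0.02927689 -0.26915528]
```

```bash
python3 -c "
from plant import ctrl
print(ctrl.finish_job())"
```

```text
the job is handed in; nothing more can be done
None
```

The hook points straight to the front, the lifter hangs level and steady on it with its bar about 7 mm from the seat, the arm is clear of it, and the job is handed in; the judge gave no verdict.

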